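# Refit the labeller's dial knob, zero it and load the bottles

### The arm

A 6-joint arm with a two-finger parallel gripper is mounted at the origin on the work surface. World frame = base frame: x ahead of the robot, y to its left, z up, the work surface at z = 0. Lengths are in m, angles in degrees, forces in N, time in s.
With the tool pointing down it reaches from about 0.4 to 0.825 m from the base axis. Payload 7 kg.
Tool frame: the origin (TCP) lies at the very end of the fingers, on their centre line; the grasp point (between the pads) lies 19 mm behind it; z points along the fingers, y is the line along which they close (so a half turn about z gives the same grasp; the last joint's range is limited). The gripper opens to 88 mm and grips with 3 to 60 N. Pads are 19 mm wide; open, the fingers measure 130 mm over their backs; the gripper's body (78 mm by 193 mm) begins 47 mm behind the grasp point.
Start: joints at [-55.858, 20.546, 0.682, 0, -70.136, -16.507], TCP at [0.204, -0.643, 0.227] pointing down, gripper open.
Joint ranges: [-176.03, 176.03], [-82.01, 121.73], [-58.28, 71.71], [-173.87, 95.51], [-174.79, -0.11], [-173.66, 173.66]. Speed limits (degrees/s): [136.94, 136.94, 172.46, 180, 180, 180].

### API

Orientations are given as [roll, pitch, yaw] about the fixed x, y, z axes, in that order (R = Rz(yaw) Ry(pitch) Rx(roll)).
In Python, from plant import get_state, capture, close_job, regions_of gives the robot as it stands.
- The arm moves only by the tool jog_arm, never from a script. Its argument "moves" is a list of rows, each a list of 3 entries, a list of its own where there are three numbers: the shift along the tool's x, y, z in cm, then the turn about the tool's z in degrees, then the finger opening in cm, from 0 to 8.76. A call has 1 to 12 rows; each row shifts and turns the commanded pose from where the row before left it, along the tool's axes as they then stand; what a row does not reach is not made up. A row lasts 1/8 s, in which the tool goes at most 62.5 mm and 10.7 degrees, less where a joint would pass 70% of its speed; a pose out of reach is approached as far as the arm can. A call is refused whole if a number of a shift passes 6.25 or a number of a turn 10.7, either way. A call with a gripper value outside its range is refused whole. The fingers move at their own pace and stop on an object; "newtons" is the grip in N (left out, the last holds). Time passes only in rows, so rows that do not move let the fingers close. It gives the time, the measured TCP pose, the force, the opening and the grip force at its end, in the units of the state.
- get_state(): the state, without advancing time (a new reading comes with each control period).
- capture(name): name is "scene" or "top"; returns a dict with "pixels" (420x560x3 uint8, blue, green, red), "mtx" (3x3 intrinsics, pixels), "k1" (the pictures are not rectified: a ray, as slopes to the right and down, at radius r is drawn at 1 + k1 r^2 times it, then the intrinsics apply), "world_from_camera" (4x4, takes a point from camera to world coordinates). Camera axes: x right, y down, z forward; pixel columns grow to the right and rows downward; lengths in m; the calibration is good to about 2 mm. A picture is of the moment at which its call begins. There is no depth.
- close_job(): hands the job in; it is judged then, once.
Trained networks look in a picture, given as the dict that the camera call returned (one of the last four; its "shot" number tells which), for a name from the list of things; names that differ only in an ending like _2 or _b are one class to them, and where a whole thing is asked for, a point or a joint stands for the part that bears it (a point fixed in the world has none). Each returns a list of dicts, best first, with "confidence" (0 to 1); they miss things now and then, are a little off and sometimes report something else, mostly with a low value. They report only what shows in the picture. A call takes as long as a camera call. They do not tell look-alikes from the thing itself.
- regions_of(picture, thing): "pixels" (420x560 bool, what is visible of it) and "pixel" ([column, row] in pixels, amid what is visible of it).
The state is a dict: "time_s": time; "joints": joint angles; "qd": joint speeds; "joint_torque": joint torques, N m; "tcp_pos": TCP position; "eef_rot": TCP orientation; "contact_force": force on the tool from outside, world axes, zero at the start; "moment": the same for the moment, N m; "gripper_width": finger opening in m; "gripper_force": force on a finger pad.
Only numpy, scipy, OpenCV 4.12 (cv2) and the standard library are available. Lean on these libraries where they do the work, as an engineer would, in place of code of your own. Each camera call takes 0.05 s, during which the arm holds its last target. There are 200 camera calls.

### The job

The dial knob of the bottle labeller was pulled off for cleaning: push it back onto its D-shaft, turning it as you press until it drops fully home, and then turn it until the red pointer stands on the green zero mark. Feed every amber bottle on the bench into the mouth of the labeller's chute, caps towards the console, so that they roll down and all lie queued between the red gate and the black roller. Leave the other things on the bench where they are.

Things in the scene. Friction and masses are not known exactly. Their poses are not given: they have to be found in the camera images.
- knob: black push-on knob, standing upright on the bench before the console. Origin at the centre of its underside, z up, x along the white index line on its top and side. Twelve-sided skirt 60 mm wide up to 30 mm height, holding the D-bore; round grip 48 mm diameter from 32 to 54 mm height, to be gripped at any yaw. 0.12 kg
- knob_bore (a point): mouth of the knob's D-bore, same place and axes as knob. Open below, 26 mm deep, 22 mm diameter, with its flat 6 mm from the axis on the index line's side (+x). About 1 mm clearance on the shaft all round: it drops on only within 0.12 to 0.2 rad of the right angle, and has that much play when home
- dial (a joint): angle of the dial shaft and its red pointer, rad: 0 = pointer in the middle of the green zero mark (0.2 rad wide, on the dial's side away from the robot); grows anticlockwise seen from above; stops at -2.7 and 2.7; starts between 0.6 and 2.3. Stiff (0.09 N m): stays where it is left, and does not follow a light rub
- shaft_seat (a point): centre of the top of the dark hub (66 mm diameter, 84 mm above the bench) on the console, where the knob's underside rests when home. z up, x along the red pointer. The steel D-shaft, 20 mm diameter with chamfered end, stands 24 mm above this point; its flat, 5 mm from the axis, faces the pointer (+x). Pointer tip 57 mm from the axis. Console top 75 mm high
- chute: aluminium chute sloping down 14 degrees away from the robot to a black roller. Its mouth is 155 mm above the bench, its label head at the far end 200 mm. Origin mid-length on top of its two steel rails; x downhill, y across towards the console, z square to the rails. 102 mm wide inside; side plates 24 mm above the rails, back plate (35 mm high) at x = -0.175. Bottles queue from x = 0.146 uphill, 38 mm apart
- feed_point (a point): where the middle of a bottle's 70 mm body lies when it rests rightly (base away from the console) in the chute's open mouth: 19 mm above the rails, 53 mm downhill of the back plate. Axes as chute. The mouth, 105 mm long, has outward-flared lips up to 38 mm above the rails that guide the bottle in
- gate (a point): middle of the lower edge of the red gate finger, 62 mm downhill of the feed point, hanging over the caps' path from the console side, 33 mm above the rails: a 22 mm cap passes, a 38 mm body is stopped. 10 mm along the chute, reaches 20 mm in from the side plate. From here to the roller two steel hold-down rods run 43 mm above the rails, so nothing can be laid in from above there
- bottle1: amber bottle with white screw cap, lying at the right of the bench; may be absent. 95 mm long: body 38 mm diameter and 70 mm long, then neck and cap 22 mm diameter. Origin on the axis at mid-length (mid-body lies 12.5 mm from it towards the base); x points from base to cap, y and z turn as it rolls. About 0.11 kg; rolls on the bench only if pushed, but by itself down the chute
- bottle2: amber bottle with white screw cap, lying at the right of the bench; may be absent. 95 mm long: body 38 mm diameter and 70 mm long, then neck and cap 22 mm diameter. Origin on the axis at mid-length (mid-body lies 12.5 mm from it towards the base); x points from base to cap, y and z turn as it rolls. About 0.11 kg; rolls on the bench only if pushed, but by itself down the chute
- bottle3: amber bottle with white screw cap, lying at the right of the bench; may be absent. 95 mm long: body 38 mm diameter and 70 mm long, then neck and cap 22 mm diameter. Origin on the axis at mid-length (mid-body lies 12.5 mm from it towards the base); x points from base to cap, y and z turn as it rolls. About 0.11 kg; rolls on the bench only if pushed, but by itself down the chute
- bottle4: amber bottle with white screw cap, lying at the right of the bench; may be absent. 95 mm long: body 38 mm diameter and 70 mm long, then neck and cap 22 mm diameter. Origin on the axis at mid-length (mid-body lies 12.5 mm from it towards the base); x points from base to cap, y and z turn as it rolls. About 0.11 kg; rolls on the bench only if pushed, but by itself down the chute
- bottle5: amber bottle with white screw cap, lying at the right of the bench; may be absent. 95 mm long: body 38 mm diameter and 70 mm long, then neck and cap 22 mm diameter. Origin on the axis at mid-length (mid-body lies 12.5 mm from it towards the base); x points from base to cap, y and z turn as it rolls. About 0.11 kg; rolls on the bench only if pushed, but by itself down the chute
- yellow_tub: small yellow tub, 45 mm diameter, 54 mm high; a bystander, origin at the centre of its underside
- pink_carton: pink and yellow carton, 45 x 70 x 62 mm; a bystander, origin at the centre of its underside
- orange_carton: orange carton lying flat, 100 x 40 x 28 mm; a bystander, origin at the centre of its underside
- blue_lid: blue plastic lid lying flat, 144 x 204 x 12 mm; a bystander, origin at the centre of its underside
- capsule_box: clear plastic box full of red capsules, 130 x 190 x 62 mm; a bystander, origin at the centre of its underside
- pink_tin: round pink tin, 100 mm diameter, 150 mm high; a bystander, origin at the centre of its underside
- bench_clock: small black clock, 90 mm wide, 75 mm high; a bystander, origin at the centre of its underside
There are look-alikes about, which are no part of the job. What is shaped like the bottle2 but blue or turquoise is not meant. What is shaped like the knob but turquoise is not meant.

How it is judged:
By the outcome, as a careful person would: the job done as asked, in the order asked, and still so for the second after the job is handed in, with the robot touching nothing.
Of bottle1, bottle2, bottle3, bottle4, bottle5 only 2 to 4 are there at a start; the rules pass over those that are not, and their reading is None.
At some moment in a run one of knob may be knocked a few centimetres aside while the robot is not near it.
Once in a run the grip may slacken for a moment while it holds something.
It also fails if it takes over 210 s, if anything falls off the work surface, if the arm or the gripper's body presses on something with over 40 N, if the wrist force passes 120 N, or if a joint passes its speed limit or range.

## Working session

There is one attempt and no reset: what is moved stays moved. The work goes in short steps, Python scripts to look and compute and a tool call to move; the robot and the scene stay as the last step left them, time stands still between calls to the robot, and variables do not carry over. Pictures are saved under pics/ and viewed, at most 14 in all, crops included, and the job is handed in when it is done.

Besides the shell and the picture viewer there is one more tool, called after "Call:" in YAML: its name, and indented under it one key for each argument. jog_arm: Moves the arm, as the interface text tells. Its arguments: {"type":"object","properties":{"moves":{"type":"array"},"newtons":{"type":"number"}},"required":["moves"]}

```bash
ls; mkdir -p pics; python3 - <<'E'
from plant import *
import cv2,numpy as np
for n in ("scene","top"):
    p=capture(n); cv2.imwrite(f"pics/{n}0.png",p["pixels"]); print(n,p["mtx"].tolist(),p["k1"],np.round(p["world_from_camera"],3).tolist(),p["shot"])
print(get_state())
E
```

```text
pics
scene [[445.7107254835371, 0.0, 279.0227246219997], [0.0, 445.7107254835371, 208.42387811522704], [0.0, 0.0, 1.0]] -0.06144688285132943 [[0.496, 0.698, -0.516, 1.232], [0.868, -0.408, 0.282, -0.419], [-0.014, -0.588, -0.809, 1.265], [0.0, 0.0, 0.0, 1.0]] 1
top [[430.49828670034725, 0.0, 275.525389173812], [0.0, 430.49828670034725, 211.21367875896723], [0.0, 0.0, 1.0]] -0.007823212508918402 [[-0.026, -0.982, 0.189, 0.187], [-1.0, 0.028, 0.009, -0.025], [-0.014, -0.189, -0.982, 1.615], [0.0, 0.0, 0.0, 1.0]] 2
{'time_s': 0.1, 'joints': array([-5.58572461e+01,  2.05876010e+01,  6.40395215e-01, -1.73266666e-02,
       -7.01365865e+01, -1.65058571e+01]), 'qd': array([-0.03438688, -0.06432191,  0.14633749,  0.05907399,  0.01176129,
       -0.0243274 ]), 'joint_torque': array([-2.02739117e-03, -5.84160054e+01,  2.93750542e+01,  7.01547012e+00,
        1.01073092e-02, -7.78830713e-05]), 'tcp_pos': array([ 0.20434618, -0.64287496,  0.22572505]), 'eef_rot': array([ 1.79915033e+02, -8.19071875e-03, -1.62368996e+02]), 'contact_force': array([ 0.0483341 , -0.34052173,  1.19766058]), 'moment': array([ 0.03504339, -0.01496629,  0.02704386]), 'gripper_force': 0.0, 'gripper_width': 0.08787217232488928}
```

View pics/scene0.png

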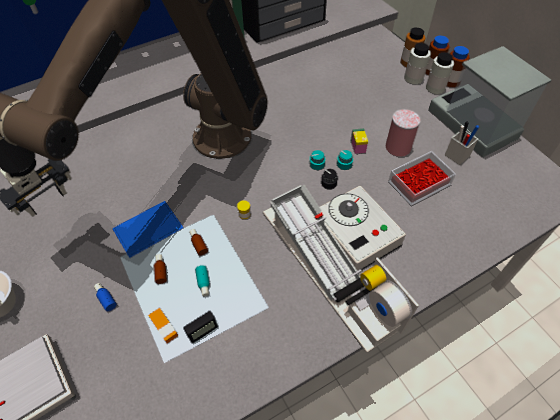

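View pics/top0.png

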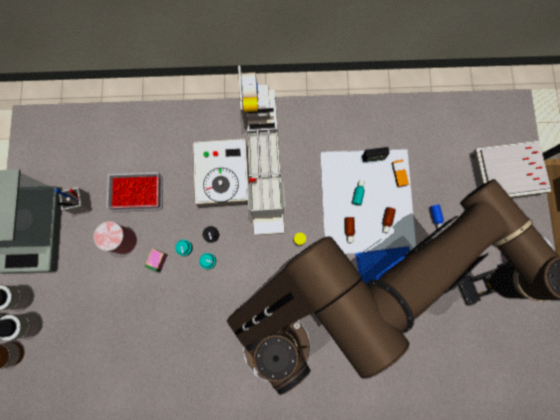

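Candidates for the bottles are amber at scene (161,270) and (199,243); the turquoise (203,279) and blue (105,297) ones are look-alikes. For the knob, black at scene (329,179) / top (210,234) is the one; the turquoise (317,160) and (345,160) are not.

```bash
cat > h.py <<'E'
from plant import *
import cv2,numpy as np
def rays(p,uv):
    uv=np.atleast_2d(np.array(uv,float)); M=p["mtx"]
    d=np.array([p["k1"],0,0,0,0],float)
    n=cv2.undistortPoints(uv[:,None],M,d)[:,0]
    R=p["world_from_camera"]; v=np.c_[n,np.ones(len(n))]@R[:3,:3].T
    return R[:3,3],v
def plane(p,uv,z):
    o,v=rays(p,uv); return o+v*((z-o[2])/v[:,2])[:,None]
def proj(p,X):
    T=np.linalg.inv(p["world_from_camera"]); X=np.atleast_2d(X)@T[:3,:3].T+T[:3,3]
    return cv2.projectPoints(X[:,None],np.zeros(3),np.zeros(3),p["mtx"],np.array([p["k1"],0,0,0,0.]))[0][:,0]
def tri(p,a,q,b):
    o1,v1=rays(p,a);o2,v2=rays(q,b);v1=v1[0]/np.linalg.norm(v1[0]);v2=v2[0]/np.linalg.norm(v2[0])
    A=np.c_[v1,-v2];s=np.linalg.lstsq(A,o2-o1,rcond=None)[0]
    x,y=o1+s[0]*v1,o2+s[1]*v2
    return (x+y)/2,np.linalg.norm(x-y)
def regs(p,t,c=0.3): return [(np.round(r["pixel"],1),round(r["confidence"],2),r["pixels"]) for r in regions_of(p,t) if r["confidence"]>c]
E
python3 - <<'E'
from h import *
S=capture("scene");T=capture("top")
for t in ("knob","bottle1","chute","dial","gate","blue_lid"):
    for n,p in (("S",S),("T",T)):
        for r in regs(p,t):
            ys,xs=np.nonzero(r[2]); c=[xs.mean(),ys.mean()]
            print(t,n,r[0],r[1],len(xs),np.round(c,1),"z0.02:",np.round(plane(p,c,.02)[0,:2],3))
def cr(p,x,y,w,h,W,H): return cv2.resize(p["pixels"][y:y+h,x:x+w],(W,H),interpolation=cv2.INTER_CUBIC)
m=np.vstack([np.hstack([cr(T,190,130,100,75,400,300),cr(S,260,150,133,100,400,300)]),
 np.hstack([cr(T,320,180,100,75,400,300),cr(S,120,210,133,100,400,300)])])
cv2.imwrite("pics/m1.png",m)
E
```

```text
knob S [317.2 159.1] 0.79 276 [316.6 159.8] z0.02: [0.312 0.249]
knob S [329.7 178.9] 0.69 273 [328.6 178.6] z0.02: [0.411 0.237]
knob S [343.  156.5] 0.58 278 [344.1 159.6] z0.02: [0.363 0.339]
knob T [184.7 249.1] 0.78 206 [183.3 247.2] z0.02: [0.367 0.337]
knob T [211.6 234.8] 0.77 186 [210.2 234. ] z0.02: [0.414 0.237]
knob T [208.8 262.5] 0.5 233 [207.5 260.7] z0.02: [0.314 0.247]
bottle1 S [160.8 269.5] 0.73 315 [159.3 270.1] z0.02: [ 0.455 -0.432]
bottle1 S [202.6 241.7] 0.62 259 [198.8 243.1] z0.02: [ 0.426 -0.282]
bottle1 S [201.  277.1] 0.56 355 [202.4 279.5] z0.02: [ 0.554 -0.326]
bottle1 S [105.2 297.5] 0.56 345 [104.4 297.4] z0.02: [ 0.459 -0.614]
bottle1 T [349.2 226.2] 0.75 239 [349.4 228. ] z0.02: [ 0.422 -0.284]
bottle1 T [361.5 193.4] 0.75 243 [358.8 193.9] z0.02: [ 0.551 -0.327]
bottle1 T [389.9 218.3] 0.57 223 [388.1 218.6] z0.02: [ 0.454 -0.431]
bottle1 T [436.2 214.1] 0.49 224 [436.9 215.3] z0.02: [ 0.461 -0.614]
chute S [315.7 245.3] 0.71 4561 [317.  243.3] z0.02: [0.622 0.053]
chute T [263.1 174.2] 0.81 3015 [264.  171.3] z0.02: [0.651 0.03 ]
dial S [345.8 208.1] 0.79 302 [348.1 208.1] z0.02: [0.556 0.222]
dial T [218.3 182. ] 0.73 253 [220.5 184.3] z0.02: [0.604 0.198]
gate S [319.3 245.2] 0.69 4664 [317.1 243.3] z0.02: [0.622 0.053]
gate S [422.6 176.3] 0.57 2153 [421.1 177.5] z0.02: [0.577 0.532]
gate T [267.8 171.5] 0.61 2833 [264.5 171. ] z0.02: [0.652 0.029]
blue_lid S [147.7 229.4] 0.57 2061 [147.3 228.7] z0.02: [ 0.286 -0.411]
blue_lid T [376.6 261.9] 0.6 1074 [378.2 261.8] z0.02: [ 0.293 -0.382]
blue_lid T [387.3 216.5] 0.38 247 [388.3 218.9] z0.02: [ 0.452 -0.432]
```

View pics/m1.png

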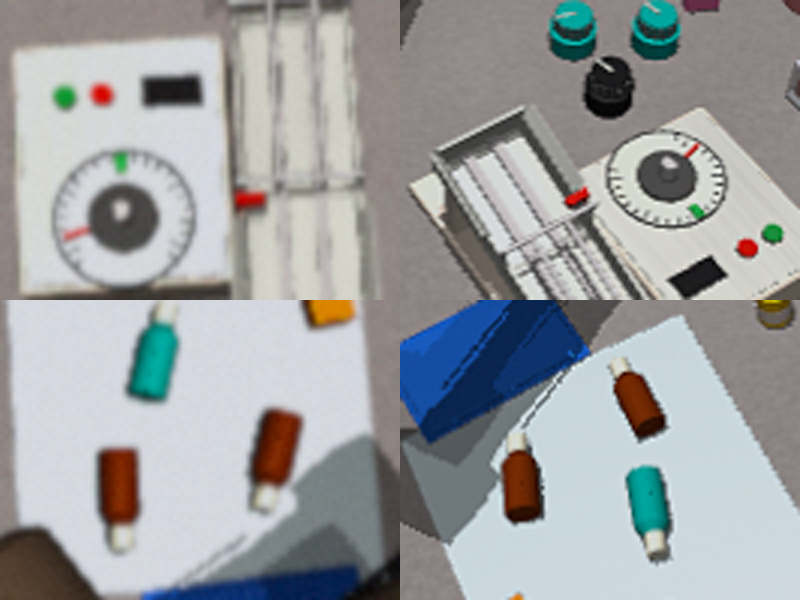

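The montage shows two amber bottles, caps towards the robot. The red pointer is at scene crop (690,152) and top crop (77,234). The red gate sits on the console side of the chute, and the black knob's index line is visible. Next: measure the hub, pointer, knob and chute.

```bash
cat > meas.py <<'E'
from h import *
S=capture("scene");T=capture("top")
def mask(p,f,x,y,w,h):
    hsv=cv2.cvtColor(p["pixels"],cv2.COLOR_BGR2HSV).astype(int);m=np.zeros(hsv.shape[:2],bool)
    m[y:y+h,x:x+w]=f(hsv[...,0],hsv[...,1],hsv[...,2])[y:y+h,x:x+w];return m
def cen(m,big=True):
    n,l,s,c=cv2.connectedComponentsWithStats(m.astype(np.uint8))
    k=1+np.argmax(s[1:,4]);return c[k],s[k,4],l==k
red=lambda h,s,v:((h<10)|(h>170))&(s>120)&(v>90)
grn=lambda h,s,v:(h>45)&(h<80)&(s>100)
drk=lambda h,s,v:(v<110)&(s<60)
def two(n,f,bs,bt):
    a=cen(mask(S,f,*bs));b=cen(mask(T,f,*bt));X,e=tri(S,a[0],T,b[0])
    print(n,np.round(a[0],1),a[1],np.round(b[0],1),b[1],np.round(X,4),round(e,4));return X,a,b
if __name__=="__main__":
    P,a,b=two("pointer",red,(350,195,14,11),(203,180,12,15))
    G,_,_=two("green",grn,(350,213,14,12),(214,164,12,12))
    H,a,b=two("hub",drk,(336,195,28,25),(208,172,25,25))
    for p,q in((S,a),(T,b)):
        e=cv2.fitEllipse(cv2.findContours(cv2.morphologyEx(q[2].astype(np.uint8),cv2.MORPH_CLOSE,np.ones((5,5))),0,1)[0][0]);print(e,plane(p,e[0],.084),)
    K,_,_=two("knob",drk,(318,168,24,24),(200,224,22,20))
    for n,bs,bt in(("b1",(150,250,22,38),(378,205,20,25)),("b2",(185,230,28,28),(342,216,16,22))):
        X,a,b=two(n,lambda h,s,v:((h<14)|(h>172))&(s>130)&(v>30)&(v<200),bs,bt)
        two(n+"cap",lambda h,s,v:(s<60)&(v>170)&(h>12),(0,0,1,1),(0,0,1,1)) if 0 else None
        for p,q in((S,a),(T,b)):
            ys,xs=np.nonzero(q[2]);W=plane(p,np.c_[xs,ys],.019)[:,:2];u,s,v=np.linalg.svd(W-W.mean(0),full_matrices=False)
            print("  axis",np.round(np.degrees(np.arctan2(v[0,1],v[0,0])),1),W.mean(0).round(4),(np.ptp((W-W.mean(0))@v.T,axis=0)).round(3))
    def cr(p,x,y,w,h,W,H): return cv2.resize(p["pixels"][y:y+h,x:x+w],(W,H),interpolation=cv2.INTER_CUBIC)
    cv2.imwrite("pics/m2.png",np.hstack([cr(T,235,140,60,100,360,600),cr(S,260,175,75,100,440,600)]))
    k=np.hstack([cr(T,198,222,25,25,300,300),cr(S,316,166,26,26,300,300)]);cv2.imwrite("pics/m3.png",k)
E
python3 meas.py
```

```text
Traceback (most recent call last):
  File "meas.py", line 16, in <module>
    P,a,b=two("pointer",red,(350,195,14,11),(203,180,12,15))
          ~~~^^^^^^^^^^^^^^^^^^^^^^^^^^^^^^^^^^^^^^^^^^^^^^^
  File "meas.py", line 13, in two
    a=cen(mask(S,f,*bs));b=cen(mask(T,f,*bt));X,e=tri(S,a[0],T,b[0])
                           ~~~^^^^^^^^^^^^^^^
  File "meas.py", line 8, in cen
    k=1+np.argmax(s[1:,4]);return c[k],s[k,4],l==k
        ~~~~~~~~~^^^^^^^^^
ValueError: attempt to get argmax of an empty sequence
```

```bash
sed -i 's/(s>120)&(v>90)/(s>55)\&(v>80)/; s/(s>100)$/(s>70)/' meas.py; python3 meas.py
```

```text
pointer [356.4 199.7] 15 [208.8 187.9] 13 [0.5757 0.2326 0.0836] 0.001
green [358.4 220.2] 18 [219.8 169.8] 15 [0.6446 0.1923 0.0795] 0.0004
hub [348.2 208.7] 245 [220.4 184.3] 191 [0.5896 0.1906 0.078 ] 0.0009
((348.2655944824219, 208.4209442138672), (15.98011302947998, 18.878206253051758), 106.11040496826172) [[0.59200801 0.18887289 0.084     ]]
((220.33224487304688, 184.05580139160156), (15.48270034790039, 15.651966094970703), 98.94041442871094) [[0.58872888 0.18957179 0.084     ]]
knob [329.  178.5] 255 [210.4 234. ] 228 [0.4137 0.2362 0.0233] 0.0015
b1 [159.9 271.8] 242 [388.6 216.5] 149 [ 0.4615 -0.4331  0.0199] 0.0009
  axis -16.3 [ 0.4609 -0.4326] [0.084 0.035]
  axis 161.8 [ 0.4616 -0.4338] [0.069 0.032]
b2 [198.7 244.2] 213 [349.2 226. ] 148 [ 0.4295 -0.2841  0.0195] 0.0002
  axis -1.4 [ 0.429  -0.2842] [0.086 0.033]
  axis 178.1 [ 0.4296 -0.2841] [0.064 0.031]
```

View pics/m2.png

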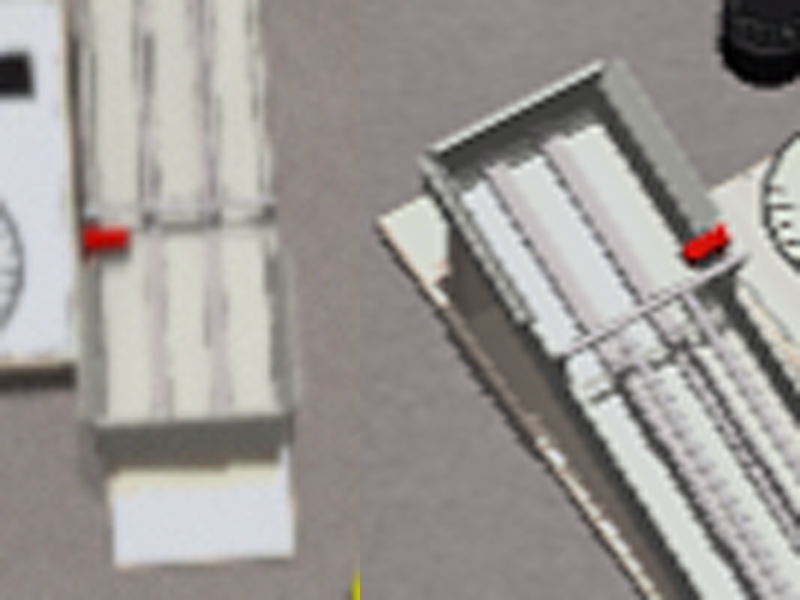

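View pics/m3.png

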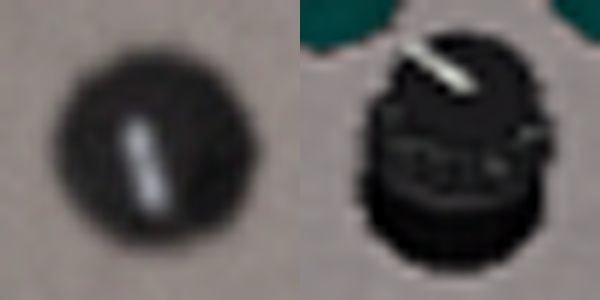

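Top crop of the chute: back plate corners at top px (248.8,210.8) and (283.3,208.0), the red gate on the console side. The knob's index line starts near the centre and points about −165° in world terms.

```bash
python3 - <<'E'
from meas import *
print("bpL",tri(S,(301.8,185.8),T,(248.8,210.8)),"bpR",tri(S,(271.9,200),T,(283.3,208)))
two("gate",lambda h,s,v:((h<10)|(h>170))&(s>120)&(v>90),(312,206,16,16),(244,172,18,14))
wh=lambda h,s,v:(v>120)&(s<60)
for p,b in((S,(323,169,10,7)),(T,(207,231,6,10))):
    m=cen(mask(p,wh,*b));ys,xs=np.nonzero(m[2]);W=plane(p,np.c_[xs,ys],.054)[:,:2]
    u,s,v=np.linalg.svd(W-W.mean(0),full_matrices=False)
    print(len(xs),np.degrees(np.arctan2(v[0,1],v[0,0])),W.mean(0).round(4), "from centre",np.degrees(np.arctan2(*(W.mean(0)-[.4137,.2362])[::-1])))
E
```

```text
bpL (array([0.47395985, 0.0815546 , 0.14287929]), np.float64(0.001135850874381626)) bpR (array([ 0.4800275 , -0.03592427,  0.15132285]), np.float64(0.005214965828548536))
gate [318.4 215. ] 27 [251.9 179.4] 27 [0.5905 0.0706 0.1293] 0.0003
14 22.038913761102116 [0.3983 0.2322] from centre -165.42669767278701
7 -165.86868141116324 [0.4038 0.2336] from centre -165.06523555306214
```

Call:
jog_arm:
  moves:
    - [[0, 0, 0], -10.7, 8.7]
    - [[0, 0, 0], -10.7, 8.7]
    - [[0, 0, 0], -10.7, 8.7]
    - [[0, 0, 0], -10.7, 8.7]
    - [[0, 0, 0], -10.7, 8.7]
    - [[0, 0, 0], -10.7, 8.7]
    - [[0, 0, 0], -10.7, 8.7]
    - [[0, 0, 0], -10.7, 8.7]
    - [[0, 0, 0], -10.7, 8.7]
    - [[0, 0, 0], -10.7, 8.7]
    - [[0, 0, 0], -10.7, 8.7]
    - [[0, 0, 0], -10.7, 8.7]

```text
time_s: 2.6
tcp_pos: [0.2045, -0.6433, 0.2266]
eef_rot: [180.0, -0.0, -33.6]
contact_force: [0.6, -0.2, 0.4]
gripper_width: 0.0868
gripper_force: 0.0
```

Call:
jog_arm:
  moves:
    - [[0, 0, 0], -10.7, 8.7]
    - [[0, 0, 0], -10.7, 8.7]
    - [[0, 0, 0], -10.7, 8.7]
    - [[0, 0, 0], -1.5, 8.7]
    - [[3.5, -4.9, 0], 0, 8.7]
    - [[3.5, -4.9, 0], 0, 8.7]
    - [[3.5, -4.9, 0], 0, 8.7]
    - [[3.5, -4.9, 0], 0, 8.7]
    - [[3.5, -4.9, 0], 0, 8.7]
    - [[3.5, -4.9, 0], 0, 8.7]
    - [[3.5, -4.9, 0], 0, 8.7]
    - [[0, 0, 0], 0, 8.7]

```text
time_s: 4.1
tcp_pos: [0.4539, -0.2989, 0.2268]
eef_rot: [-180.0, -0.1, -0.3]
contact_force: [-0.1, -0.4, 1.0]
gripper_width: 0.087
gripper_force: 0.0
```

Call:
jog_arm:
  moves:
    - [[0, -5, 0], 0, 8.7]
    - [[0, -5, 0], 0, 8.7]
    - [[0, -5, 0], 0, 8.7]
    - [[0, -5, 0], 0, 8.7]
    - [[0, -5, 0], 0, 8.7]
    - [[0, -5, 0], 0, 8.7]
    - [[0, -5, 0], 0, 8.7]
    - [[0, -5, 0], 0, 8.7]
    - [[-1, -5, 0], 0, 8.7]
    - [[-1, -5, 0], 0, 8.7]
    - [[-1, -3.5, 0], 0, 8.7]
    - [[0, 0, 0], 0, 8.7]

```text
time_s: 5.6
tcp_pos: [0.4248, 0.2348, 0.2265]
eef_rot: [-180.0, -0.0, -0.4]
contact_force: [0.1, 0.2, -0.7]
gripper_width: 0.0868
gripper_force: 0.0
```

```bash
python3 - <<'E'
from meas import *
s=get_state();print(s["tcp_pos"],s["eef_rot"],s["joints"].round(1))
for t in ("knob","bottle1"):
    for n,p in (("S",S),("T",T)):
        for r in regs(p,t):
            ys,xs=np.nonzero(r[2]); c=[xs.mean(),ys.mean()];print(t,n,r[1],len(xs),np.round(c,1),p["pixels"][r[2]].mean(0).round())
cv2.imwrite("pics/s2.png",np.hstack([S["pixels"][130:400,0:400],T["pixels"][130:400,160:560]]))
E
```

```text
[0.42508066 0.23297121 0.22650649] [ 1.79980999e+02  1.01436761e-02 -4.51701924e-01] [ 52.    2.4 -22.6   0.  -65.1  37.5]
knob S 0.83 272 [344.2 159.7] [60. 62. 12.]
knob S 0.64 277 [328.7 179. ] [21. 20. 21.]
knob S 0.53 262 [316.6 160. ] [101. 106.  19.]
knob T 0.68 210 [207.2 260.8] [143. 152.  18.]
knob T 0.55 191 [210.  235.3] [24. 25. 26.]
knob T 0.53 219 [183.8 247.7] [56. 60. 11.]
bottle1 S 0.89 304 [202.8 278.5] [135. 142.  39.]
bottle1 S 0.74 287 [198.4 242.8] [ 35.  57. 101.]
bottle1 S 0.64 288 [159.5 270.6] [26. 50. 98.]
bottle1 T 0.67 217 [388.8 218.2] [ 47.  67. 117.]
bottle1 T 0.64 259 [437.2 216.3] [149.  81.  50.]
bottle1 T 0.57 217 [349.4 227.6] [ 44.  64. 116.]
bottle1 T 0.53 244 [358.5 193.7] [139. 146.  53.]
bottle1 T 0.53 307 [399.8 172.6] [ 75. 142. 191.]
```

View pics/s2.png

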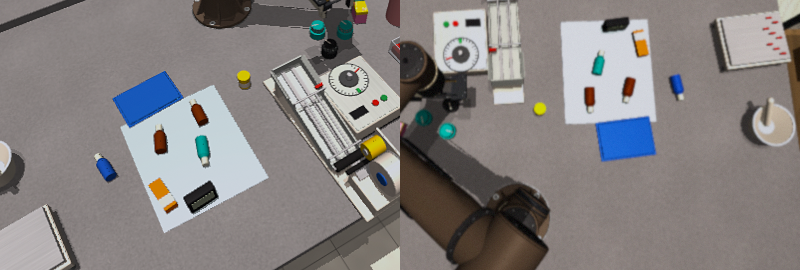

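Only two amber bottles are on the bench. The knob has not moved, so I'll descend on it, keeping the fingertips above the skirt.

Call:
jog_arm:
  moves:
    - [[-1.1, -0.3, 3], 0, 8.7]
    - [[0, 0, 5], 0, 8.7]
    - [[0, 0, 4], 0, 8.7]
    - [[0, 0, 3], 0, 8.7]
    - [[0, 0, 2.2], 0, 8.7]
    - [[0, 0, 1], 0, 8.7]
    - [[0, 0, 1.0], 0, 8.7]
    - [[0, 0, 0], 0, 8.7]

```text
time_s: 6.9
tcp_pos: [0.4141, 0.2362, 0.0344]
eef_rot: [180.0, 0.0, -0.4]
contact_force: [0.7, -0.2, 0.2]
gripper_width: 0.087
gripper_force: 0.0
```

```bash
python3 - <<'E'
from h import *
s=get_state();print(s["tcp_pos"],s["eef_rot"],s["contact_force"])
E
```

```text
[0.41410809 0.23622399 0.03444383] [ 1.79984714e+02  1.28148640e-02 -3.88646397e-01] [ 0.68208756 -0.16118175  0.18709668]
```

Call:
jog_arm:
  moves:
    - [[0, 0, 0], 0, 4]
    - [[0, 0, 0], 0, 4]
    - [[0, 0, 0], 0, 4]
    - [[0, 0, 0], 0, 4]
    - [[0, 0, 0], 0, 4]
    - [[0, 0, 0], 0, 4]
    - [[0, 0, 0], 0, 4]
    - [[0, 0, 0], 0, 4]
  newtons: 40

```text
time_s: 7.9
tcp_pos: [0.4141, 0.2365, 0.0347]
eef_rot: [-180.0, -0.0, -0.4]
contact_force: [-0.3, -1.0, 4.6]
gripper_width: 0.0473
gripper_force: 40.0
```

Call:
jog_arm:
  moves:
    - [[0, 0, -3], 0, 4]
    - [[0, 0, -4], 0, 4]
    - [[0, 0, -4], 0, 4]
    - [[0, 0, -4], 0, 4]
    - [[4, 1, 0], 0, 4]
    - [[4.5, 1.2, 0], 0, 4]
    - [[4.5, 1.2, 0], 0, 4]
    - [[3.6, 1.2, 0], 0, 4]
    - [[1, 0.1, 0], 0, 4]
    - [[0, 0, 0], 0, 4]

```text
time_s: 9.15
tcp_pos: [0.5896, 0.188, 0.1835]
eef_rot: [180.0, 0.1, -0.4]
contact_force: [0.0, 0.9, -2.1]
gripper_width: 0.0471
gripper_force: 40.0
```

Call:
jog_arm:
  moves:
    - [[0, 0, 0], 9.6, 4]
    - [[0, 0, 0], 9.6, 4]
    - [[0, 0, 0], 9.6, 4]
    - [[0, 0, 0], 9.6, 4]
    - [[0, 0, 0], 9.6, 4]
    - [[0, 0, 0], 9.6, 4]
    - [[0, 0, 0], 9.6, 4]
    - [[0, 0, 0], 9.6, 4]
    - [[0, 0, 0], 9.5, 4]
    - [[0, 0, 0], 0, 4]
    - [[0, 0, 0], 0, 4]

```text
time_s: 10.52
tcp_pos: [0.5891, 0.1887, 0.1847]
eef_rot: [-180.0, 0.0, -86.4]
contact_force: [0.7, -0.9, -2.0]
gripper_width: 0.0471
gripper_force: 40.0
```

```bash
python3 - <<'E'
from meas import *
s=get_state();print(s["tcp_pos"],s["eef_rot"],s["contact_force"],s["gripper_width"],s["gripper_force"],s["joints"].round(1))
def cr(p,x,y,w,h,W,H): return cv2.resize(p["pixels"][y:y+h,x:x+w],(W,H),interpolation=cv2.INTER_CUBIC)
cv2.imwrite("pics/m4.png",np.hstack([cr(T,190,150,60,60,400,400),cr(S,320,170,60,60,400,400)]))
for n,p in (("S",S),("T",T)):
        for r in regs(p,"knob",.1): print(n,r[0],r[1])
E
```

```text
[0.58943829 0.18849879 0.18467554] [-1.79996767e+02  8.62874227e-03 -8.65061896e+01] [-0.6896359   0.24363762 -1.64150065] 0.04713692361003458 39.99968469142914 [ 35.8  17.  -10.1  -0.  -62.9 -32.3]
S [349.2 191.7] 0.72
S [318.  158.6] 0.57
T [213.  259.2] 0.63
```

View pics/m4.png

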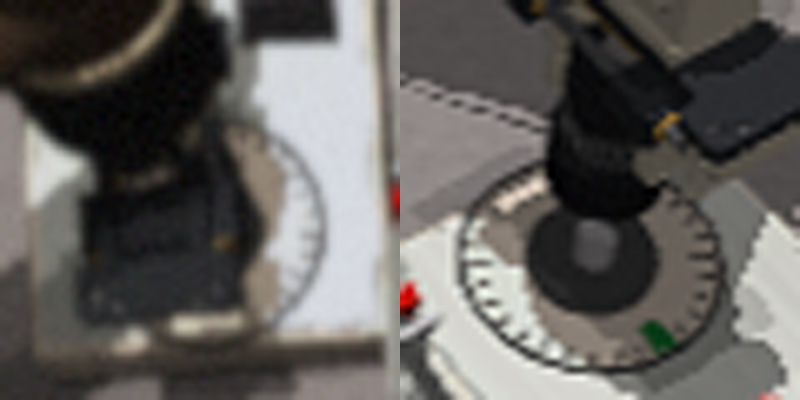

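The scene crop shows the knob above and slightly right of the shaft (shaft top about px (349.4,205), knob skirt centre at column about 350.6). I'll compare with the projected model.

```bash
python3 - <<'E'
from meas import *
s=get_state();t=s["tcp_pos"];a=np.linspace(0,6.28,60)
circ=lambda c,r,z:np.c_[c[0]+r*np.cos(a),c[1]+r*np.sin(a),0*a+z]
for n,c,r,z in(("knob",t,.030,t[2]-.0345),("hub",(.59,.1895),.033,.084),("shaft",(.59,.1895),.010,.108)):
    q=proj(S,circ(c,r,z));print(n,q.min(0).round(2),q.max(0).round(2),q.mean(0).round(2))
g=S["pixels"].max(2)
for y in range(190,213):print(y,g[y,336:366])
E
```

```text
knob [340.52 188.27] [359.57 203.31] [350.13 195.85]
hub [337.99 199.89] [358.18 216.16] [348.17 208.08]
shaft [345.8  201.07] [352.   206.03] [348.93 203.58]
190 [144 143 146 150 150 117  49  10  21  25  38  25  11  13  11  13  10  11
  13  15  16  17  61  59  77  58  21  15  44  50]
191 [145 145 145 146 149 113  42   7  20  20  41  32  31  33  22  19  15  14
  13   8  14  15  47  62  48  67  49  17  15  45]
192 [134 123 125 123 137 103  18   6  22  22  32  27  30  26  33  26  34  28
  34  29  25  40  67  80  81  57  37  59  39  15]
193 [124 126 128 127 128  91  19  11  15  14  30  31  25  24  26  21  29  26
  23  66  81  78  80  81  80  80  65  77  62  26]
194 [125 126 126  96  64  42   1  10  16  19  14  21  22  30  26  29  26  28
  32  66  79  77  79  80  80  82  83  82  82  60]
195 [123  95  44  43  87  72   4   4   9  16  17  14   9  24  18  28  27  25
  24  64  78  79  81  82  83  93  83  78  79  78]
196 [ 55  51  83 108 102  62  11   6   8   9  13  19  17  10  11  13  11  10
   9  44  71  81  84  85  86  86  79  78  82  82]
197 [ 81 105 107 181 227 177  74   3   9   8   8   9
[... 1279 characters left out ...]
 75  66  43  28
  31  31  31  29  54  93 104 104 104 104 104 105]
208 [137 141 103  42  34  30  32  32  31  37  58  71  74  75  75  65  42  30
  31  31  30  28  55  94 105 105 104  74  54  56]
209 [137 145 107  40  34  31  30  31  31  29  48  67  74  75  73  54  32  30
  31  32  31  27  40  91 104 104 104 106 108 109]
210 [187 233 171  59  39  37  32  31  30  29  29  34  54  57  51  38  32  31
  31  31  30  28  55  95 105 105 104 106 105 106]
211 [222 226 184  96  34  41  37  32  31  32  30  31  29  30  30  31  31  30
  31  31  29  27  73 100 106 104 104 104  88  64]
212 [220 223 181 109  60  35  41  43  37  32  31  30  32  31  31  32  30  32
  32  32  28  42  91 106 105 103 103 104 106 107]
```

Call:
jog_arm:
  moves:
    - [[-0.1, -0.07, 1.5], 0, 4]
    - [[0, 0, 1.5], 0, 4]
    - [[0, 0, 0.9], 0, 4]
    - [[0, 0, 0.2], 0, 4]
    - [[0, 0, 0.1], 0, 4]
    - [[0, 0, 0.1], 0, 4]
    - [[0, 0, 0], 0, 4]

```text
time_s: 11.7
tcp_pos: [0.5905, 0.1894, 0.1419]
eef_rot: [-180.0, 0.0, -86.7]
contact_force: [0.3, -0.5, -1.3]
gripper_width: 0.0472
gripper_force: 40.0
```

Call:
jog_arm:
  moves:
    - [[0, 0, 0.1], 0, 4]
    - [[0, 0, 0.1], 0, 4]
    - [[0, 0, 0.1], 0, 4]
    - [[0, 0, 0], 0, 4]

```text
time_s: 12.2
tcp_pos: [0.5904, 0.1895, 0.1385]
eef_rot: [-180.0, 0.0, -86.7]
contact_force: [-0.0, 0.2, -2.8]
gripper_width: 0.0472
gripper_force: 40.0
```

Call:
jog_arm:
  moves:
    - [[0, 0, 0.2], 0, 4]
    - [[0, 0, 0.2], 0, 4]
    - [[0, 0, 0.2], 0, 4]
    - [[0, 0, 0], 0, 4]

```text
time_s: 12.7
tcp_pos: [0.5903, 0.1894, 0.1322]
eef_rot: [180.0, 0.0, -86.7]
contact_force: [-0.0, 1.7, -1.8]
gripper_width: 0.047
gripper_force: 40.0
```

It is sliding on freely. Continuing down to the seat (TCP about 0.1185).

Call:
jog_arm:
  moves:
    - [[0, 0, 0.3], 0, 4]
    - [[0, 0, 0.3], 0, 4]
    - [[0, 0, 0.3], 0, 4]
    - [[0, 0, 0.2], 0, 4]
    - [[0, 0, 0.1], 0, 4]
    - [[0, 0, 0.1], 0, 4]
    - [[0, 0, 0], 0, 4]

```text
time_s: 13.58
tcp_pos: [0.5904, 0.1894, 0.1195]
eef_rot: [-180.0, 0.0, -86.7]
contact_force: [-1.4, 3.2, -1.7]
gripper_width: 0.0474
gripper_force: 40.0
```

Call:
jog_arm:
  moves:
    - [[0, 0, 0.1], 0, 4]
    - [[0, 0, 0.1], 0, 4]
    - [[0, 0, 0], 0, 4]

```text
time_s: 13.95
tcp_pos: [0.5906, 0.1897, 0.1187]
eef_rot: [-179.9, 0.0, -86.6]
contact_force: [-4.4, 3.4, 7.0]
gripper_width: 0.0468
gripper_force: 40.0
```

Seated. Now turning clockwise by about 105°.

Call:
jog_arm:
  moves:
    - [[0, 0, 0], 7, 4]
    - [[0, 0, 0], 8.7, 4]
    - [[0, 0, 0], 8.7, 4]
    - [[0, 0, 0], 8.7, 4]
    - [[0, 0, 0], 8.7, 4]
    - [[0, 0, 0], 8.7, 4]
    - [[0, 0, 0], 8.7, 4]
    - [[0, 0, 0], 8.7, 4]
    - [[0, 0, 0], 8.7, 4]
    - [[0, 0, 0], 8.7, 4]
    - [[0, 0, 0], 8.7, 4]
    - [[0, 0, 0], 8.7, 4]

```text
time_s: 15.45
tcp_pos: [0.5914, 0.1895, 0.1187]
eef_rot: [180.0, 0.1, 170.4]
contact_force: [-0.7, 2.0, 4.9]
gripper_width: 0.0469
gripper_force: 40.0
```

```bash
cat > ptr.py <<'E'
from meas import *
s=get_state();print(s["tcp_pos"].round(4),s["eef_rot"].round(1),s["contact_force"].round(1),s["gripper_width"].round(4),s["joints"].round(1),s["time_s"])
x,y,w,h=320,185,60,45
H=cv2.cvtColor(S["pixels"],cv2.COLOR_BGR2HSV)
for n,f in(("red",red),("green",grn)):
    m=mask(S,f,335,194,32,34);ys,xs=np.nonzero(m)
    W=plane(S,np.c_[xs,ys],.078)[:,:2]-[.590,.1895];a=np.degrees(np.arctan2(W[:,1],W[:,0]))
    print(n,len(xs),np.c_[xs,ys,a.round(),(np.hypot(*W.T)*1e3).round()].astype(int).tolist())
E
python3 ptr.py
```

```text
Traceback (most recent call last):
  File "ptr.py", line 2, in <module>
    s=get_state();print(s["tcp_pos"].round(4),s["eef_rot"].round(1),s["contact_force"].round(1),s["gripper_width"].round(4),s["joints"].round(1),s["time_s"])
                                                                                                ^^^^^^^^^^^^^^^^^^^^^^^^
AttributeError: 'float' object has no attribute 'round'
```

```bash
sed -i 's/s\["gripper_width"\].round(4)/s["gripper_width"]/' ptr.py; python3 ptr.py
```

```text
[0.5914 0.1896 0.1187] [1.799e+02 1.000e-01 1.708e+02] [-0.3  1.7  5.1] 0.04708529391589468 [ 3.580e+01  2.040e+01 -1.460e+01  1.000e-01 -5.490e+01 -1.351e+02] 15.65
red 20 [[357, 213, 30, 33], [358, 213, 33, 36], [357, 214, 24, 35], [358, 214, 27, 37], [359, 214, 29, 40], [360, 214, 32, 43], [357, 215, 19, 37], [358, 215, 22, 39], [359, 215, 25, 42], [360, 215, 27, 45], [361, 215, 29, 47], [359, 216, 20, 44], [360, 216, 23, 47], [361, 216, 25, 49], [362, 216, 27, 52], [363, 216, 29, 55], [361, 217, 21, 51], [362, 217, 23, 54], [363, 217, 25, 57], [362, 218, 20, 56]]
green 19 [[352, 214, 0, 23], [357, 218, 6, 45], [358, 218, 9, 47], [356, 219, 0, 46], [357, 219, 3, 48], [358, 219, 6, 50], [359, 219, 9, 52], [357, 220, 0, 51], [358, 220, 3, 53], [359, 220, 6, 55], [360, 220, 9, 57], [357, 221, -2, 54], [358, 221, 1, 56], [359, 221, 4, 58], [360, 221, 6, 59], [361, 221, 9, 61], [358, 222, -1, 59], [359, 222, 1, 61], [360, 222, 4, 62]]
```

Call:
jog_arm:
  moves:
    - [[0, 0, 0], 7, 4]
    - [[0, 0, 0], 7, 4]
    - [[0, 0, 0], 6.5, 4]
    - [[0, 0, 0], 0, 4]

```text
time_s: 16.15
tcp_pos: [0.5911, 0.1892, 0.1187]
eef_rot: [180.0, 0.1, 150.2]
contact_force: [-1.3, 1.4, 6.9]
gripper_width: 0.0476
gripper_force: 40.0
```

```bash
python3 ptr.py
```

```text
[0.5911 0.1892 0.1187] [1.800e+02 1.000e-01 1.503e+02] [-1.   1.5  7.1] 0.04727533620395117 [ 3.580e+01  2.040e+01 -1.460e+01  1.000e-01 -5.490e+01 -1.556e+02] 16.25
red 12 [[354, 216, 2, 33], [355, 216, 6, 35], [356, 216, 10, 37], [354, 217, -2, 36], [355, 217, 2, 38], [356, 217, 6, 40], [355, 218, -1, 41], [356, 218, 3, 43], [357, 218, 6, 45], [357, 219, 3, 48], [358, 219, 6, 50], [358, 220, 3, 53]]
green 9 [[358, 218, 9, 47], [359, 219, 9, 52], [360, 220, 9, 57], [359, 221, 4, 58], [360, 221, 6, 59], [361, 221, 9, 61], [358, 222, -1, 59], [359, 222, 1, 61], [360, 222, 4, 62]]
```

Pointer and green mark coincide within a couple of degrees. Releasing the knob and checking from both cameras.

Call:
jog_arm:
  moves:
    - [[0, 0, 0], 0, 8.7]
    - [[0, 0, 0], 0, 8.7]
    - [[0, 0, 0], 0, 8.7]
    - [[0, 0, 0], 0, 8.7]
    - [[0, 0, -3], 0, 8.7]
    - [[0, 0, -5], 0, 8.7]
    - [[0, 0, -5], 0, 8.7]

```text
time_s: 17.12
tcp_pos: [0.5902, 0.1891, 0.2487]
eef_rot: [-179.9, -0.0, 150.1]
contact_force: [1.1, 1.3, -0.5]
gripper_width: 0.0869
gripper_force: 0.0
```

Call:
jog_arm:
  moves:
    - [[5, 0, 0], 0, 8.7]
    - [[5, 0, 0], 0, 8.7]
    - [[5, 0, 0], 0, 8.7]
    - [[5, 0, 0], 0, 8.7]
    - [[0, 0, 0], 0, 8.7]

```text
time_s: 17.75
tcp_pos: [0.4239, 0.2839, 0.2479]
eef_rot: [179.8, -0.9, 151.2]
contact_force: [1.0, 0.2, 0.2]
gripper_width: 0.087
gripper_force: 0.0
```

```bash
cat >> ptr.py <<'E'
try:
    P,a,b=two("pointer",red,(350,210,14,12),(212,164,14,14))
    G,_,_=two("green",grn,(350,213,14,12),(214,164,12,12))
    print("ang",np.degrees(np.arctan2(P[1]-.1895,P[0]-.59)),np.degrees(np.arctan2(G[1]-.1895,G[0]-.59)))
except Exception as e: print(e)
def cr(p,x,y,w,h,W,H): return cv2.resize(p["pixels"][y:y+h,x:x+w],(W,H),interpolation=cv2.INTER_CUBIC)
cv2.imwrite("pics/m5.png",np.hstack([cr(T,195,155,50,50,400,400),cr(S,325,175,50,50,400,400)]))
E
python3 ptr.py
```

```text
[0.4255 0.2831 0.2476] [179.9  -0.9 151. ] [-0.6 -1.5 -0.4] 0.08694643149208328 [  54.9    4.4  -17.1   -1.   -68.5 -173.6] 17.85
red 11 [[354, 215, 6, 30], [355, 215, 11, 32], [354, 216, 2, 33], [355, 216, 6, 35], [355, 217, 2, 38], [356, 217, 6, 40], [356, 218, 3, 43], [356, 219, 0, 46], [357, 219, 3, 48], [357, 220, 0, 51], [358, 220, 3, 53]]
green 11 [[354, 210, 48, 20], [358, 218, 9, 47], [359, 219, 9, 52], [360, 220, 9, 57], [358, 221, 1, 56], [359, 221, 4, 58], [360, 221, 6, 59], [361, 221, 9, 61], [358, 222, -1, 59], [359, 222, 1, 61], [360, 222, 4, 62]]
pointer [355.7 217.5] 11 [220.8 171.8] 5 [0.6348 0.1877 0.0861] 0.0004
green [359.2 220.7] 10 [218.8 169.8] 6 [0.6456 0.196  0.0752] 0.0006
ang -2.355648635975482 6.69355016470877
```

View pics/m5.png

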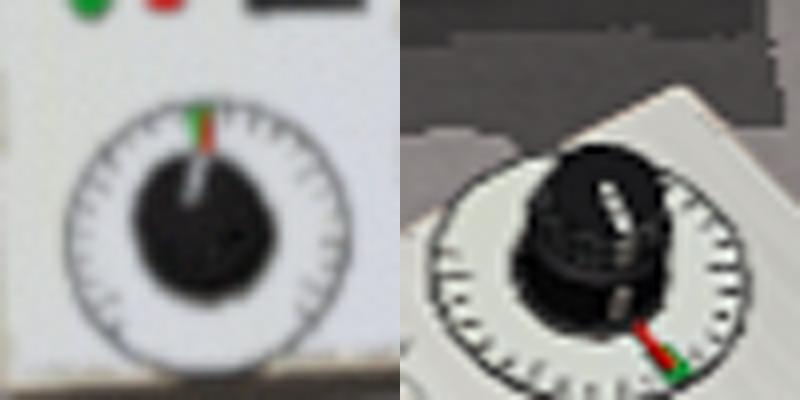

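The pointer stands on the right (clockwise) part of the green mark, overshot by about 3–4°, so I'll regrip and bring it back. I'm also turning joint 6 away from its limit.

Call:
jog_arm:
  moves:
    - [[0, 0, 0], -10, 8.7]
    - [[0, 0, 0], -10, 8.7]
    - [[0, 0, 0], -9, 8.7]
    - [[-4, -2.3, 0], 0, 8.7]
    - [[-4, -2.3, 0], 0, 8.7]
    - [[-4, -2.3, 0], 0, 8.7]
    - [[-3.5, -2, 0], 0, 8.7]
    - [[0, 0, 0], 0, 8.7]

```text
time_s: 18.85
tcp_pos: [0.5828, 0.1911, 0.2428]
eef_rot: [179.6, -0.8, 179.7]
contact_force: [-0.5, 1.3, -0.8]
gripper_width: 0.087
gripper_force: 0.0
```

```bash
python3 - <<'E'
from h import *
s=get_state();print(s["tcp_pos"].round(4),s["eef_rot"].round(2),s["joints"].round(1))
E
```

```text
[0.5828 0.1911 0.2428] [179.56  -0.85 179.67] [  35.8   14.6   -5.2   -0.9  -70.6 -125.8]
```

```bash
cat > go.py <<'E'
from plant import get_state
import numpy as np,sys
from scipy.spatial.transform import Rotation as R
def rel(target):
    s=get_state();M=R.from_euler("xyz",s["eef_rot"],degrees=True).as_matrix()
    return M.T@(np.array(target)-s["tcp_pos"])*100
if __name__=="__main__":
    s=get_state();print(s["tcp_pos"].round(4),s["eef_rot"].round(2),s["joints"].round(1),"shift cm",rel([float(v) for v in sys.argv[1:4]]).round(2))
E
python3 go.py .5905 .1893 .119
```

```text
[0.5828 0.1911 0.2428] [179.56  -0.85 179.67] [  35.8   14.6   -5.2   -0.9  -70.6 -125.8] shift cm [-0.95 -0.27 12.37]
```

Call:
jog_arm:
  moves:
    - [[-0.95, -0.27, 3], 0, 8.7]
    - [[0, 0, 4], 0, 8.7]
    - [[0, 0, 3], 0, 8.7]
    - [[0, 0, 1.4], 0, 8.7]
    - [[0, 0, 0.8], 0, 8.7]
    - [[0, 0, 0], 0, 8.7]
    - [[0, 0, 0], 0, 4]
    - [[0, 0, 0], 0, 4]
    - [[0, 0, 0], 0, 4]
    - [[0, 0, 0], 0, 4]
    - [[0, 0, 0], 0, 4]
    - [[0, 0, 0], 0, 4]

```text
time_s: 20.35
tcp_pos: [0.5885, 0.1911, 0.1228]
eef_rot: [179.5, -0.8, 180.0]
contact_force: [1.1, -4.8, 4.0]
gripper_width: 0.0471
gripper_force: 40.0
```

Call:
jog_arm:
  moves:
    - [[0, 0, 0], -5, 4]
    - [[0, 0, 0], -5, 4]
    - [[0, 0, 0], -4, 4]
    - [[0, 0, 0], 0, 4]

```text
time_s: 20.85
tcp_pos: [0.588, 0.1911, 0.1227]
eef_rot: [179.4, -0.7, -166.0]
contact_force: [-1.6, -5.4, 4.8]
gripper_width: 0.0468
gripper_force: 40.0
```

```bash
python3 ptr.py
```

```text
[0.588  0.1911 0.1227] [ 179.4   -0.7 -166. ] [-2.2 -5.2  4.4] 0.04713361341415974 [  35.5   20.4  -13.6   -1.   -56.4 -111. ] 20.95
red 15 [[355, 215, 11, 32], [356, 215, 15, 34], [357, 215, 19, 37], [355, 216, 6, 35], [356, 216, 10, 37], [357, 216, 14, 39], [358, 216, 17, 42], [357, 217, 10, 42], [358, 217, 13, 44], [359, 217, 16, 46], [358, 218, 9, 47], [359, 218, 12, 49], [360, 218, 15, 51], [359, 219, 9, 52], [360, 219, 12, 54]]
green 15 [[357, 218, 6, 45], [356, 219, 0, 46], [357, 219, 3, 48], [358, 219, 6, 50], [357, 220, 0, 51], [358, 220, 3, 53], [359, 220, 6, 55], [357, 221, -2, 54], [358, 221, 1, 56], [359, 221, 4, 58], [360, 221, 6, 59], [361, 221, 9, 61], [358, 222, -1, 59], [359, 222, 1, 61], [360, 222, 4, 62]]
attempt to get argmax of an empty sequence
```

Call:
jog_arm:
  moves:
    - [[0, 0, 0], 4, 4]
    - [[0, 0, 0], 4, 4]
    - [[0, 0, 0], 0, 4]

```text
time_s: 21.32
tcp_pos: [0.5881, 0.1914, 0.1227]
eef_rot: [179.4, -0.7, -174.0]
contact_force: [-1.9, -5.5, 5.7]
gripper_width: 0.0471
gripper_force: 40.0
```

```bash
python3 ptr.py
```

```text
[0.5881 0.1913 0.1227] [ 179.4   -0.7 -174. ] [-1.6 -4.1  6.2] 0.047019077334572335 [  35.5   20.4  -13.6   -1.   -56.4 -118.9] 21.425
red 13 [[354, 216, 2, 33], [355, 216, 6, 35], [356, 216, 10, 37], [354, 217, -2, 36], [355, 217, 2, 38], [356, 217, 6, 40], [355, 218, -1, 41], [356, 218, 3, 43], [357, 218, 6, 45], [356, 219, 0, 46], [357, 219, 3, 48], [358, 219, 6, 50], [358, 220, 3, 53]]
green 10 [[345, 210, -98, 11], [358, 218, 9, 47], [359, 219, 9, 52], [360, 220, 9, 57], [359, 221, 4, 58], [360, 221, 6, 59], [361, 221, 9, 61], [358, 222, -1, 59], [359, 222, 1, 61], [360, 222, 4, 62]]
attempt to get argmax of an empty sequence
```

Call:
jog_arm:
  moves:
    - [[0, 0, 0], -3, 4]
    - [[0, 0, 0], 0, 4]
    - [[0, 0, 0], 0, 4]

```text
time_s: 21.8
tcp_pos: [0.5881, 0.1912, 0.1227]
eef_rot: [179.4, -0.7, -170.9]
contact_force: [-1.5, -6.5, 5.5]
gripper_width: 0.0473
gripper_force: 40.0
```

```bash
python3 ptr.py
```

```text
[0.588  0.1912 0.1227] [ 179.4   -0.7 -170.9] [-1.6 -5.8  6. ] 0.04678830482758343 [  35.5   20.4  -13.6   -1.   -56.4 -115.9] 21.9
red 17 [[355, 215, 11, 32], [356, 215, 15, 34], [354, 216, 2, 33], [355, 216, 6, 35], [356, 216, 10, 37], [357, 216, 14, 39], [355, 217, 2, 38], [356, 217, 6, 40], [357, 217, 10, 42], [358, 217, 13, 44], [356, 218, 3, 43], [357, 218, 6, 45], [358, 218, 9, 47], [359, 218, 12, 49], [358, 219, 6, 50], [359, 219, 9, 52], [359, 220, 6, 55]]
green 12 [[352, 212, 16, 17], [356, 219, 0, 46], [357, 220, 0, 51], [360, 220, 9, 57], [357, 221, -2, 54], [358, 221, 1, 56], [359, 221, 4, 58], [360, 221, 6, 59], [361, 221, 9, 61], [358, 222, -1, 59], [359, 222, 1, 61], [360, 222, 4, 62]]
attempt to get argmax of an empty sequence
```

Call:
jog_arm:
  moves:
    - [[0, 0, 0], 0, 8.7]
    - [[0, 0, 0], 0, 8.7]
    - [[0, 0, 0], 0, 8.7]
    - [[0, 0, 0], 0, 8.7]
    - [[0, 0, -3], 0, 8.7]
    - [[0, 0, -5], 0, 8.7]
    - [[0, 0, -5], 0, 8.7]
    - [[4, -1, 0], 0, 8.7]
    - [[5, -3, 0], 0, 8.7]
    - [[5, -3, 0], 0, 8.7]
    - [[0, 0, 0], 0, 8.7]

```text
time_s: 23.28
tcp_pos: [0.46, 0.0982, 0.254]
eef_rot: [179.3, -0.6, -171.1]
contact_force: [0.6, -0.7, 0.8]
gripper_width: 0.0873
gripper_force: 0.0
```

```bash
python3 ptr.py; python3 go.py .46 .0 .25
```

```text
[0.4627 0.1    0.2539] [ 179.3   -0.6 -171. ] [0.4 0.6 0.5] 0.08674923207295483 [  35.3    0.4  -20.5   -0.9  -69.3 -116. ] 23.375
red 14 [[354, 215, 6, 30], [355, 215, 11, 32], [354, 216, 2, 33], [355, 216, 6, 35], [356, 216, 10, 37], [355, 217, 2, 38], [356, 217, 6, 40], [357, 217, 10, 42], [356, 218, 3, 43], [357, 218, 6, 45], [358, 218, 9, 47], [358, 219, 6, 50], [359, 219, 9, 52], [359, 220, 6, 55]]
green 12 [[343, 208, -135, 16], [356, 219, 0, 46], [357, 220, 0, 51], [360, 220, 9, 57], [357, 221, -2, 54], [358, 221, 1, 56], [359, 221, 4, 58], [360, 221, 6, 59], [361, 221, 9, 61], [358, 222, -1, 59], [359, 222, 1, 61], [360, 222, 4, 62]]
attempt to get argmax of an empty sequence
[0.4627 0.1    0.2539] [ 179.29   -0.55 -171.04] [  35.3    0.4  -20.5   -0.9  -69.3 -116. ] shift cm [ 1.82 -9.84  0.29]
```

View pics/m5.png

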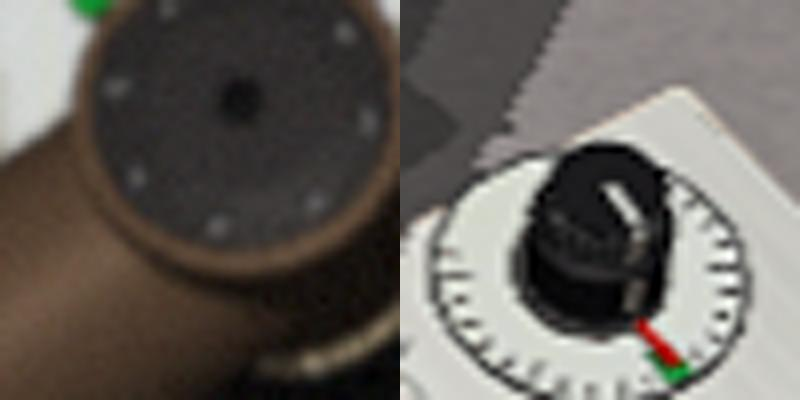

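In the scene view the pointer now lies on the green mark; the top view is blocked by the arm and will be checked later. Moving on to the bottles.

Call:
jog_arm:
  moves:
    - [[0, 0, 0], -10.6, 8.7]
    - [[0, 0, 0], -10.6, 8.7]
    - [[0, 0, 0], -10.6, 8.7]
    - [[0, 0, 0], -10.6, 8.7]
    - [[0, 0, 0], -10.6, 8.7]
    - [[0, 0, 0], -10.6, 8.7]
    - [[0, 0, 0], -10.6, 8.7]
    - [[0, 0, 0], -10.6, 8.7]
    - [[0, 0, 0], -10.6, 8.7]
    - [[0, 0, 0], -10.6, 8.7]
    - [[0, 0, 0], -10.6, 8.7]
    - [[0, 0, 0], -10.6, 8.7]

```text
time_s: 24.88
tcp_pos: [0.4635, 0.1009, 0.2527]
eef_rot: [179.8, 0.9, -43.5]
contact_force: [0.6, -0.8, 0.1]
gripper_width: 0.0866
gripper_force: 0.0
```

Call:
jog_arm:
  moves:
    - [[0, 0, 0], -10.6, 8.7]
    - [[0, 0, 0], -10.6, 8.7]
    - [[0, 0, 0], -10.6, 8.7]
    - [[0, 0, 0], -10.4, 8.7]
    - [[0, 5, 0], 0, 8.7]
    - [[0, 5, 0], 0, 8.7]
    - [[0, 5, 0], 0, 8.7]
    - [[0, 5, 0], 0, 8.7]
    - [[0, 5, 0], 0, 8.7]
    - [[0, 5, 0], 0, 8.7]
    - [[0, 5, 0], 0, 8.7]
    - [[0, 0, 0], 0, 8.7]

```text
time_s: 26.38
tcp_pos: [0.4531, -0.2525, 0.2488]
eef_rot: [-179.5, 0.9, -1.9]
contact_force: [0.5, 0.3, -0.3]
gripper_width: 0.0864
gripper_force: 0.0
```

```bash
sed -i '/^try/,/^except/{s/(350,210,14,12)/(350,212,14,12)/}' ptr.py; python3 ptr.py; python3 go.py .4295 -.2841 .011;python3 - <<'E'
from meas import *
S=capture("scene");T=capture("top")
print([ (r[0],r[1]) for r in regs(S,"knob")],[ (r[0],r[1]) for r in regs(T,"knob")],proj(S,[.59,.1895,.138]),proj(T,[.59,.1895,.138]))
E
```

```text
[ 0.453  -0.2501  0.2491] [-179.5    0.9   -1.7] [-0.  -0.3  0.3] 0.08701657579490371 [ -7.5   5.4 -16.   -0.5 -69.5  95.9] 26.475
red 14 [[354, 215, 6, 30], [355, 215, 11, 32], [354, 216, 2, 33], [355, 216, 6, 35], [356, 216, 10, 37], [355, 217, 2, 38], [356, 217, 6, 40], [357, 217, 10, 42], [356, 218, 3, 43], [357, 218, 6, 45], [358, 218, 9, 47], [358, 219, 6, 50], [359, 219, 9, 52], [359, 220, 6, 55]]
green 12 [[341, 209, -120, 23], [356, 219, 0, 46], [357, 220, 0, 51], [360, 220, 9, 57], [357, 221, -2, 54], [358, 221, 1, 56], [359, 221, 4, 58], [360, 221, 6, 59], [361, 221, 9, 61], [358, 222, -1, 59], [359, 222, 1, 61], [360, 222, 4, 62]]
pointer [356.4 217.2] 14 [219.8 173. ] 4 [0.6321 0.1926 0.0805] 0.001
green [358.6 220.9] 11 [220.5 168.5] 2 [0.6487 0.1895 0.0825] 0.0009
ang 4.206923281572428 -0.03328779578620446
[ 0.453  -0.2501  0.2491] [-179.46    0.86   -1.73] [ -7.5   5.4 -16.   -0.5 -69.5  95.9] shift cm [-1.89  3.69 23.8 ]
[(array([317.8, 159.2]), 0.78), (array([348.7, 203.4]), 0.75), (array([341.1, 157.3]), 0.7)] [(array([221.5, 182.9]), 0.79), (array([182. , 248.1]), 0.66), (array([207.2, 260.3]), 0.57)] [[349.95997506 197.90888792]] [[218.22251942 179.89937998]]
```

View pics/m5.png

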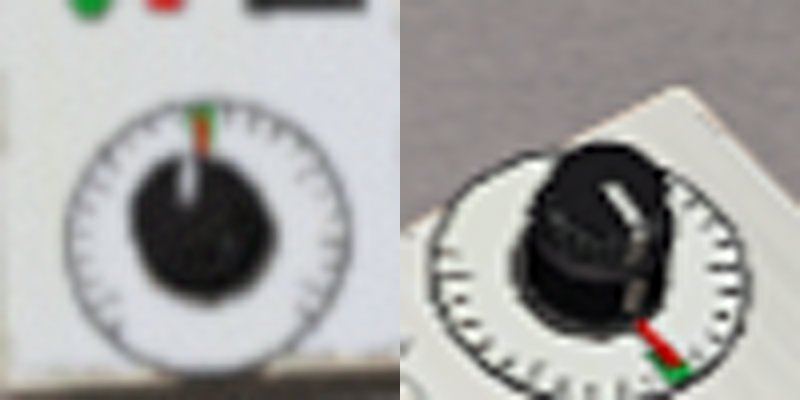

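The pointer is centred on the green mark in both views and the knob is home. Descending on bottle 2 at (0.4295,−0.284).

Call:
jog_arm:
  moves:
    - [[-1.89, 3.69, 3], 0, 8]
    - [[0, 0, 5], 0, 8]
    - [[0, 0, 5], 0, 8]
    - [[0, 0, 4.5], 0, 8]
    - [[0, 0, 3], 0, 8]
    - [[0, 0, 2], 0, 8]
    - [[0, 0, 1.1], 0, 8]
    - [[0, 0, 0], 0, 8]

```text
time_s: 27.78
tcp_pos: [0.4294, -0.2835, 0.0136]
eef_rot: [-179.5, 0.8, -1.6]
contact_force: [0.5, 1.2, -0.8]
gripper_width: 0.0799
gripper_force: 0.0
```

Call:
jog_arm:
  moves:
    - [[0, 0, 0], 0, 3]
    - [[0, 0, 0], 0, 3]
    - [[0, 0, 0], 0, 3]
    - [[0, 0, 0], 0, 3]
    - [[0, 0, 0], 0, 3]
    - [[0, 0, 0], 0, 3]
    - [[0, 0, 0], 0, 3]
    - [[0, 0, 0], 0, 3]
  newtons: 35

```text
time_s: 28.78
tcp_pos: [0.4295, -0.2839, 0.014]
eef_rot: [-179.5, 0.8, -1.6]
contact_force: [-1.1, -0.8, 2.7]
gripper_width: 0.0374
gripper_force: 35.0
```

Call:
jog_arm:
  moves:
    - [[0, 0, -4], 0, 3]
    - [[0, 0, -5], 0, 3]
    - [[0, 0, -5], 0, 3]
    - [[0, 0, -5], 0, 3]
    - [[0, 0, -3], 0, 3]
    - [[1.5, -5, 0], 0, 3]
    - [[1.5, -5, 0], 0, 3]
    - [[1.5, -5, 0], 0, 3]
    - [[1.5, -5, 0], 0, 3]
    - [[1.5, -5, 0], 0, 3]
    - [[1.5, -4.5, 0], 0, 3]
    - [[0, 0, 0], 0, 3]

```text
time_s: 30.28
tcp_pos: [0.5314, 0.0091, 0.2345]
eef_rot: [-179.5, 0.8, -1.5]
contact_force: [-0.8, -0.4, -1.3]
gripper_width: 0.0376
gripper_force: 35.0
```

Call:
jog_arm:
  moves:
    - [[0, 0, 0], 9.5, 3]
    - [[0, 0, 0], 9.5, 3]
    - [[0, 0, 0], 9.5, 3]
    - [[0, 0, 0], 9.5, 3]
    - [[0, 0, 0], 9.5, 3]
    - [[0, 0, 0], 9.5, 3]
    - [[0, 0, 0], 9.5, 3]
    - [[0, 0, 0], 9.5, 3]
    - [[0, 0, 0], 9.4, 3]
    - [[0, 0, 0], 0, 3]

```text
time_s: 31.52
tcp_pos: [0.5303, 0.0058, 0.2349]
eef_rot: [179.2, 0.6, -87.0]
contact_force: [0.1, -0.7, -0.5]
gripper_width: 0.0374
gripper_force: 35.0
```

```bash
python3 go.py .531 .0135 .18; python3 - <<'E'
from meas import *
def cr(p,x,y,w,h,W,H): return cv2.resize(p["pixels"][y:y+h,x:x+w],(W,H),interpolation=cv2.INTER_CUBIC)
cv2.imwrite("pics/m6.png",np.hstack([cr(T,235,150,60,70,400,467),cr(S,260,165,70,82,400,467)]))
E
```

```text
[0.5303 0.0058 0.2349] [179.22   0.59 -87.03] [ 21.2   7.1 -15.8  -0.9 -67.7 -17.9] shift cm [-0.71 -0.18  5.5 ]
```

View pics/m6.png

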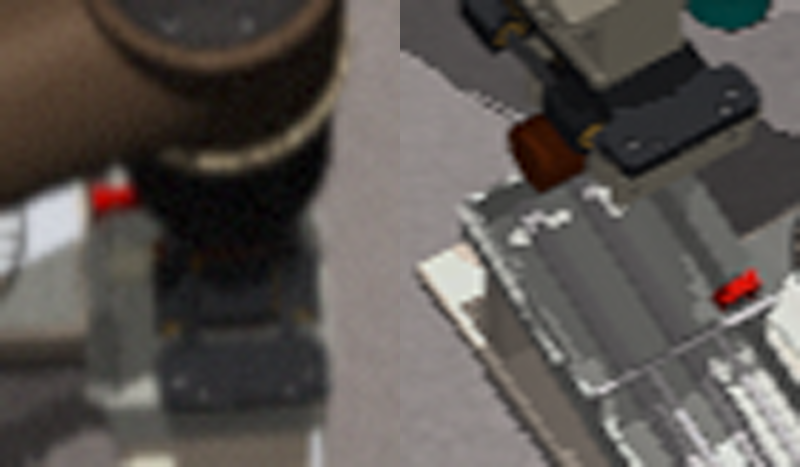

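The scene crop shows the bottle in the grip with its base towards us at crop (540,150), above the mouth. Comparing the base position with the projected model.

```bash
cat > bs.py <<'E'
from meas import *
s=get_state();t=s["tcp_pos"];y=np.radians(s["eef_rot"][2]);d=-np.array([np.cos(y),np.sin(y),0])  # towards cap (base is along tool x)
m=cen(mask(S,lambda h,s,v:((h<16)|(h>172))&(s>110)&(v>25),265,175,50,50))
ys,xs=np.nonzero(m[2]);print("amber",m[1],xs.min(),xs.max(),ys.min(),ys.max())
a=np.linspace(0,6.28,60);n=np.array([-d[1],d[0],0])
for off in(-.035,-.031,-.039):
    c=t+np.array([0,0,.005])+d*off;q=proj(S,c+.019*(np.cos(a)[:,None]*n+np.sin(a)[:,None]*np.array([0,0,1])));print(off,q.min(0).round(1),q.max(0).round(1))
E
python3 bs.py
```

```text
amber 109 279 292 185 198
-0.035 [277.6 187.3] [284.7 199. ]
-0.031 [278.7 186.7] [285.8 198.4]
-0.039 [276.4 187.9] [283.5 199.6]
```

```bash
python3 go.py .531 .010 .145
```

```text
[0.5306 0.0062 0.2352] [179.26   0.59 -86.92] [ 21.2   7.1 -15.8  -0.9 -67.7 -17.8] shift cm [-0.29 -0.17  9.02]
```

Call:
jog_arm:
  moves:
    - [[-0.29, -0.17, 2], 0, 3]
    - [[0, 0, 3], 0, 3]
    - [[0, 0, 2.5], 0, 3]
    - [[0, 0, 1.5], 0, 3]
    - [[0, 0, 0], 0, 3]

```text
time_s: 32.35
tcp_pos: [0.5307, 0.01, 0.1446]
eef_rot: [179.2, 0.5, -87.0]
contact_force: [1.0, 0.0, -0.8]
gripper_width: 0.0371
gripper_force: 35.0
```

```bash
python3 go.py .531 .010 .127; python3 - <<'E'
from meas import *
def cr(p,x,y,w,h,W,H): return cv2.resize(p["pixels"][y:y+h,x:x+w],(W,H),interpolation=cv2.INTER_CUBIC)
cv2.imwrite("pics/m7.png",cr(S,255,170,80,80,600,600))
E
```

```text
[0.5307 0.01   0.1446] [179.17   0.55 -87.01] [ 21.7  11.6 -23.   -0.9 -56.1 -18.1] shift cm [ 0.02 -0.06  1.76]
```

View pics/m7.png

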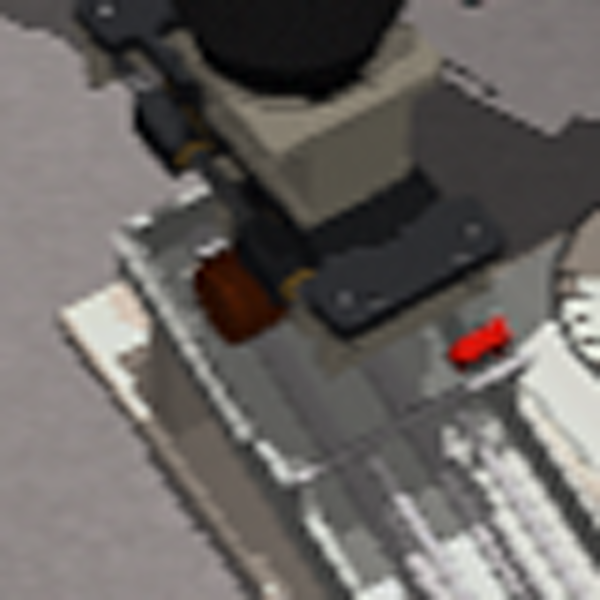

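The base is just inside the outer plate, well clear of the gate. Lowering.

Call:
jog_arm:
  moves:
    - [[0, 0, 0.6], 0, 3]
    - [[0, 0, 0.5], 0, 3]
    - [[0, 0, 0.4], 0, 3]
    - [[0, 0, 0.2], 0, 3]
    - [[0, 0, 0], 0, 3]

```text
time_s: 33.08
tcp_pos: [0.5309, 0.0103, 0.1282]
eef_rot: [179.3, 0.6, -87.1]
contact_force: [0.5, 0.6, -1.2]
gripper_width: 0.0369
gripper_force: 35.0
```

Call:
jog_arm:
  moves:
    - [[0, 0, 0.2], 0, 3]
    - [[0, 0, 0.2], 0, 3]
    - [[0, 0, 0], 0, 3]

```text
time_s: 33.45
tcp_pos: [0.5307, 0.0103, 0.1241]
eef_rot: [179.2, 0.6, -87.1]
contact_force: [0.0, -0.2, -1.1]
gripper_width: 0.0376
gripper_force: 35.0
```

Axis is now about 2 mm above rest. Releasing.

Call:
jog_arm:
  moves:
    - [[0, 0, 0], 0, 4.8]
    - [[0, 0, 0], 0, 5.0]
    - [[0, 0, 0], 0, 5.0]
    - [[0, 0, -0.5], 0, 5.0]
    - [[0, 0, -1], 0, 5.0]
    - [[0, 0, -2], 0, 5.0]
    - [[0, 0, -4], 0, 5.0]
    - [[0, 0, -5], 0, 5.0]
    - [[0, 0, 0], 0, 8]
    - [[0, 0, 0], 0, 8]

```text
time_s: 34.7
tcp_pos: [0.5323, 0.0092, 0.2498]
eef_rot: [179.3, 0.6, -87.1]
contact_force: [-0.0, -0.1, -1.1]
gripper_width: 0.0643
gripper_force: 0.0
```

```bash
python3 - <<'E'
from meas import *
def cr(p,x,y,w,h,W,H): return cv2.resize(p["pixels"][y:y+h,x:x+w],(W,H),interpolation=cv2.INTER_CUBIC)
cv2.imwrite("pics/m8.png",np.hstack([cr(T,235,90,60,120,300,600),cr(S,255,170,150,150,500,600)]))
E
```

```text
(no output)
```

View pics/m8.png

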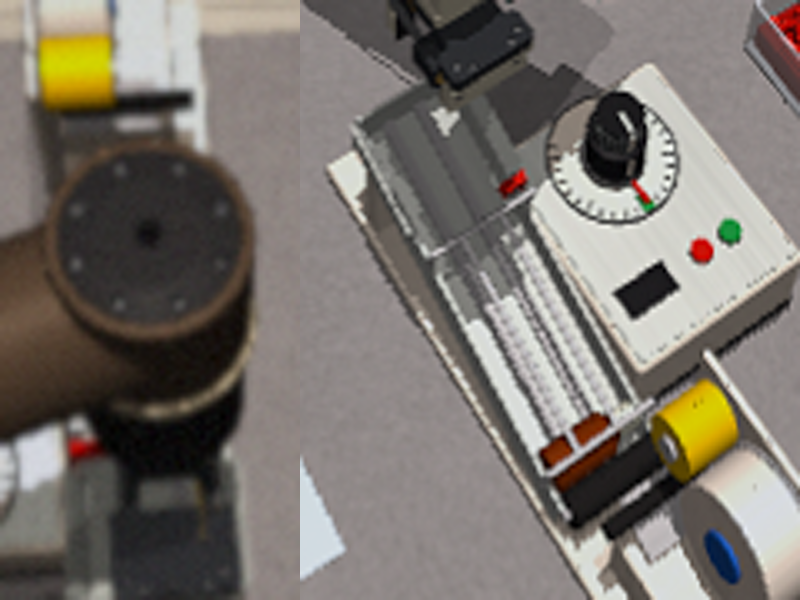

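The bottle rolled past the gate and lies against the roller. Now bottle 1.

Call:
jog_arm:
  moves:
    - [[0, 0, 0], -10, 8]
    - [[0, 0, 0], -10, 8]
    - [[0, 0, 0], -10, 8]
    - [[0, 0, 0], -10, 8]
    - [[0, 0, 0], -10, 8]
    - [[0, 0, 0], -10, 8]
    - [[0, 0, 0], -9.4, 8]
    - [[0, 0, 0], 0, 8]

```text
time_s: 35.8
tcp_pos: [0.5321, 0.0091, 0.2484]
eef_rot: [-179.8, 1.0, -17.7]
contact_force: [-0.6, 0.0, 0.1]
gripper_width: 0.0799
gripper_force: 0.0
```

```bash
python3 meas.py 2>&1 | grep -A2 b1;  python3 go.py .458 -.432 .25
```

```text
[0.5323 0.0091 0.2487] [-179.76    0.95  -17.87] [ 21.5   6.8 -14.3  -0.8 -69.5  50.9] shift cm [ 6.46 44.26 -0.43]
```

Call:
jog_arm:
  moves:
    - [[0.7, 4.9, 0], 0, 8]
    - [[0.7, 4.9, 0], 0, 8]
    - [[0.7, 4.9, 0], 0, 8]
    - [[0.7, 4.9, 0], 0, 8]
    - [[0.7, 4.9, 0], 0, 8]
    - [[0.7, 4.9, 0], 0, 8]
    - [[0.7, 4.9, 0], 0, 8]
    - [[0.7, 4.9, 0], 0, 8]
    - [[0.8, 5.1, 0], 0, 8]
    - [[0, 0, 0], 0, 8]
    - [[0, 0, 0], 0, 8]

```text
time_s: 37.28
tcp_pos: [0.4588, -0.4323, 0.2455]
eef_rot: [-179.7, 0.9, -17.8]
contact_force: [0.3, 0.3, -0.4]
gripper_width: 0.0801
gripper_force: 0.0
```

```bash
python3 - <<'E'
from meas import *
m=cen(mask(S,lambda h,s,v:((h<14)|(h>172))&(s>130)&(v>30)&(v<200),150,250,22,38));print(m[:2])
E
python3 go.py .458 -.432 .0135
```

```text
(array([159.84810127, 271.96624473]), np.int32(237))
[ 0.4594 -0.4316  0.2461] [-179.71    0.89  -17.67] [-25.6  16.3  -2.8  -0.2 -71.8  98. ] shift cm [ 0.24  0.2  23.26]
```

The bottle has not moved. Descending and gripping.

Call:
jog_arm:
  moves:
    - [[0.24, 0.2, 5], 0, 8]
    - [[0, 0, 5], 0, 8]
    - [[0, 0, 5], 0, 8]
    - [[0, 0, 4], 0, 8]
    - [[0, 0, 2.3], 0, 8]
    - [[0, 0, 1.4], 0, 8]
    - [[0, 0, 0.6], 0, 8]
    - [[0, 0, 0], 0, 8]

```text
time_s: 38.38
tcp_pos: [0.4583, -0.4327, 0.0136]
eef_rot: [-179.7, 0.8, -17.6]
contact_force: [-0.1, -1.1, -0.4]
gripper_width: 0.0803
gripper_force: 0.0
```

Call:
jog_arm:
  moves:
    - [[0, 0, 0], 0, 3]
    - [[0, 0, 0], 0, 3]
    - [[0, 0, 0], 0, 3]
    - [[0, 0, 0], 0, 3]
    - [[0, 0, 0], 0, 3]
    - [[0, 0, 0], 0, 3]
    - [[0, 0, 0], 0, 3]
    - [[0, 0, 0], 0, 3]
  newtons: 35

```text
time_s: 39.38
tcp_pos: [0.4578, -0.4328, 0.0131]
eef_rot: [-179.7, 0.9, -17.6]
contact_force: [-0.0, -0.5, 0.9]
gripper_width: 0.037
gripper_force: 35.0
```

Call:
jog_arm:
  moves:
    - [[0, 0, -4], 0, 3]
    - [[0, 0, -5], 0, 3]
    - [[0, 0, -5], 0, 3]
    - [[0, 0, -5], 0, 3]
    - [[0, 0, -3], 0, 3]
    - [[0, 0, 0], 0, 3]

```text
time_s: 40.12
tcp_pos: [0.4617, -0.4355, 0.2359]
eef_rot: [-179.8, 0.6, -17.6]
contact_force: [0.7, 0.3, -1.0]
gripper_width: 0.0373
gripper_force: 35.0
```

```bash
python3 go.py .531 .010 .235
```

```text
[ 0.4617 -0.4355  0.2359] [-179.77    0.61  -17.64] [-25.8  16.9  -3.3  -0.2 -70.4  98.2] shift cm [ -6.9  -44.55   0.34]
```

Call:
jog_arm:
  moves:
    - [[-0.7, -4.9, 0], 0, 3]
    - [[-0.7, -4.9, 0], 0, 3]
    - [[-0.7, -4.9, 0], 0, 3]
    - [[-0.7, -4.9, 0], 0, 3]
    - [[-0.8, -5, 0], 0, 3]
    - [[-0.8, -5, 0], 0, 3]
    - [[-0.8, -5, 0], 0, 3]
    - [[-0.8, -5, 0], 0, 3]
    - [[-0.8, -5, 0], 0, 3]
    - [[0, 0, 0], 0, 3]

```text
time_s: 41.38
tcp_pos: [0.5309, 0.0136, 0.2349]
eef_rot: [-179.7, 1.0, -17.4]
contact_force: [0.5, -0.6, -0.7]
gripper_width: 0.0375
gripper_force: 35.0
```

Call:
jog_arm:
  moves:
    - [[0, 0, 0], 9.9, 3]
    - [[0, 0, 0], 9.9, 3]
    - [[0, 0, 0], 9.9, 3]
    - [[0, 0, 0], 9.9, 3]
    - [[0, 0, 0], 9.9, 3]
    - [[0, 0, 0], 9.9, 3]
    - [[0, 0, 0], 9.9, 3]
    - [[0, 0, 0], 0, 3]
    - [[0, 0, 0], 0, 3]

```text
time_s: 42.5
tcp_pos: [0.5308, 0.0104, 0.2358]
eef_rot: [179.2, 0.6, -86.8]
contact_force: [-0.1, 0.6, -0.3]
gripper_width: 0.0373
gripper_force: 35.0
```

```bash
python3 bs.py; python3 go.py .531 .010 .145
```

```text
amber 122 280 293 184 197
-0.035 [279.  186.6] [286.1 198.3]
-0.031 [280.1 186. ] [287.2 197.7]
-0.039 [277.8 187.2] [284.9 198.9]
[0.531  0.0106 0.2361] [179.24   0.58 -86.82] [ 21.7   7.1 -15.6  -0.9 -67.8 -18.2] shift cm [ 0.15 -0.12  9.1 ]
```

Call:
jog_arm:
  moves:
    - [[0.1, -0.1, 2], 0, 3]
    - [[0, 0, 3], 0, 3]
    - [[0, 0, 2.5], 0, 3]
    - [[0, 0, 1.5], 0, 3]
    - [[0, 0, 0], 0, 3]

```text
time_s: 43.22
tcp_pos: [0.5305, 0.0105, 0.1456]
eef_rot: [179.2, 0.6, -86.9]
contact_force: [0.4, -0.2, 0.3]
gripper_width: 0.0369
gripper_force: 35.0
```

Call:
jog_arm:
  moves:
    - [[0, 0, 0.6], 0, 3]
    - [[0, 0, 0.5], 0, 3]
    - [[0, 0, 0.4], 0, 3]
    - [[0, 0, 0.4], 0, 3]
    - [[0, 0, 0.2], 0, 3]
    - [[0, 0, 0], 0, 3]

```text
time_s: 43.98
tcp_pos: [0.5307, 0.0108, 0.1252]
eef_rot: [179.3, 0.6, -87.0]
contact_force: [0.4, -0.8, -1.1]
gripper_width: 0.0372
gripper_force: 35.0
```

Call:
jog_arm:
  moves:
    - [[0, 0, 0.1], 0, 3]
    - [[0, 0, 0], 0, 4.8]
    - [[0, 0, 0], 0, 5.0]
    - [[0, 0, 0], 0, 5.0]
    - [[0, 0, -0.5], 0, 5.0]
    - [[0, 0, -1], 0, 5.0]
    - [[0, 0, -2], 0, 5.0]
    - [[0, 0, -4], 0, 5.0]
    - [[0, 0, -5], 0, 5.0]
    - [[0, 0, 0], 0, 8]
    - [[0, 0, 0], 0, 8]

```text
time_s: 45.35
tcp_pos: [0.5322, 0.0097, 0.2498]
eef_rot: [179.3, 0.6, -87.0]
contact_force: [0.0, 0.5, -0.3]
gripper_width: 0.0648
gripper_force: 0.0
```

Call:
jog_arm:
  moves:
    - [[5, 0, 0], 0, 8]
    - [[5, 0, 0], 0, 8]
    - [[5, 0, 0], 0, 8]
    - [[5, 0, 0], 0, 8]
    - [[5, 0, 0], 0, 8]
    - [[5, 0, 0], 0, 8]
    - [[0, 0, 0], 0, 8]
    - [[0, 0, 0], 0, 8]

```text
time_s: 46.35
tcp_pos: [0.5476, -0.2899, 0.245]
eef_rot: [179.1, 0.6, -87.0]
contact_force: [0.3, 0.2, -0.4]
gripper_width: 0.0803
gripper_force: 0.0
```

```bash
python3 - <<'E'
from meas import *
def cr(p,x,y,w,h,W,H): return cv2.resize(p["pixels"][y:y+h,x:x+w],(W,H),interpolation=cv2.INTER_CUBIC)
cv2.imwrite("pics/m9.png",np.vstack([np.hstack([cr(T,190,100,100,110,364,400),cr(S,265,170,150,150,400,400)]),cr(S,60,120,382,100,764,200)]))
for r in regs(S,"bottle1")+regs(T,"bottle1"): print(r[0],r[1])
print(get_state()["time_s"])
E
```

```text
[200.9 280.3] 0.81
[341.  280.1] 0.66
[103.7 297.2] 0.54
[332.1 271.1] 0.51
[400.4 132.4] 0.45
[438.  215.3] 0.78
[268.9 142.6] 0.61
[358.6 201.6] 0.56
46.55
```

View pics/m9.png

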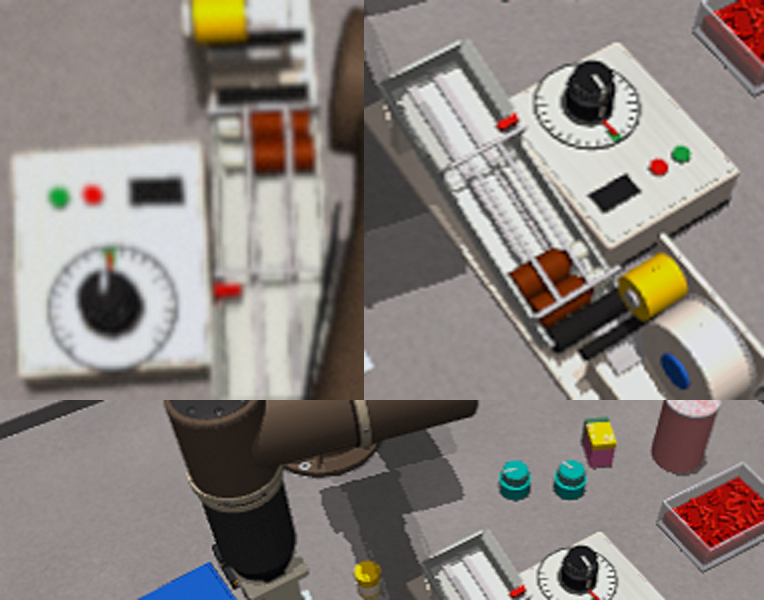

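Both bottles lie queued against the roller with their caps towards the console. The knob is home, with the pointer on the green mark. Handing in.

```bash
python3 -c "
from plant import close_job
print(close_job())"
```

```text
the job is handed in; nothing more can be done
None
```

The knob is home on its shaft with the red pointer on the green zero mark, both amber bottles lie queued at the roller with their caps towards the console, and the job is handed in (no verdict was shown).

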